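Clear the heating bath's deck and seat its recess cover flush

ROBOT

A 6-joint arm with a two-finger parallel gripper is mounted at the origin on the work surface. World frame = base frame: x ahead of the robot, y to its left, z up, the work surface at z = 0. Lengths are in mm, angles in rad, forces in N, time in s.
With the tool pointing down it reaches from about 325 to 775 mm from the base axis. Payload 9.3 kg.
Tool frame: the origin (TCP) lies at the very end of the fingers, on their centre line; the grasp point (between the pads) lies ctrl.hold_point_z behind it (ctrl.hold_point_z is the distance from the TCP to the grasp point, in mm); z points along the fingers, y is the line along which they close (so a half turn about z gives the same grasp; the last joint's range is limited). The gripper opens to 85 mm and grips with 20 to 120 N. Pads are 22 mm wide; open, the fingers measure 114 mm over their backs; the gripper's body (76 mm by 85 mm) begins 54 mm behind the grasp point. The pads swing forward as they close: fully open they stand 13 mm farther back than shut.
Start: joints at [1.051, 0.259, 0.021, 1.334, 0, 1.418], TCP at [197.248, 513.41, 231.279] pointing down, gripper open.
Joint ranges: [-3.04, 3.04], [-0.91, 1.82], [-1.04, 1.36], [-1.92, 1.95], [-1.52, 1.45], [-3.14, 3.14]. Speed limits (rad/s): [2.22, 2.22, 2.79, 3.14, 3.14, 3.14].

INTERFACE

Orientations are given as a rotation vector (axis times angle).
In Python, from station import status, viewer, ctrl gives the robot as it stands.
- The arm moves only by the shell command python3 -m pendant 'ROWS' [FORCE]. ROWS is JSON, a list of rows, each a list of 3 entries, a list of its own where there are three numbers: the shift along the tool's x, y, z each as a share of 0.04 m, from -1 to 1, then the turn about the tool's z as a share of 30 degrees, from -1 to 1, then the opening, from -1 (shut) to 1 (fully open). In form: [[[dx, dy, dz], turn, jaw], ...]. A call has exactly 8 rows; each row shifts and turns the commanded pose from where the row before left it, along the tool's axes as they then stand; what a row does not reach is not made up. A row lasts 1/12 s, in which the tool goes at most 41.7 mm and 7.16 degrees, less where a joint would pass 70% of its speed; a pose out of reach is approached as far as the arm can. A call with a number of a shift or a turn outside -1 to 1 is refused whole. A call with a gripper value outside its range is refused whole. The fingers move at their own pace and stop on an object; FORCE is the grip in N (left out, the last holds). Time passes only in rows, so rows that do not move let the fingers close, or fill a call up. It gives the time, the measured TCP pose, the force, the opening and the grip force at its end, in the units of the state.
- status.get_obs(): the state, without advancing time (a new reading comes with each control period).
- viewer.capture(name): name is "scene" or "top" or "wrist"; returns a dict with "frame" (400x640x3 uint8, red, green, blue), "intrinsics" (3x3 intrinsics, pixels), "rvec" (rotation vector, rad) and "tvec" (3), from world to camera coordinates, as OpenCV has them. Camera axes: x right, y down, z forward; pixel columns grow to the right and rows downward; lengths in mm; the calibration is good to about 2 mm. The wrist camera is an equidistant fisheye: a pixel r from the principal point sees the ray r / f radians off the axis. A picture is of the moment at which its call begins. There is no depth.
- ctrl.sign_off(): hands the job in; it is judged then, once.
The state is a dict: "time": time; "q": joint angles; "qd": joint speeds; "tau": joint torques, N m; "tcp_pos": TCP position; "eef_rot": TCP orientation; "wrist_force": force on the tool from outside, world axes, zero at the start; "moment": the same for the moment, N m; "finger_gap": opening from 0.0 (shut) to 1.0 (fully open); "finger_force": force on a finger pad.
Only numpy, scipy, OpenCV 4.12 (cv2) and the standard library are available. Lean on these libraries where they do the work, as an engineer would, in place of code of your own. Each camera call takes 0.05 s, during which the arm holds its last target. There are 200 camera calls.

TASK

First clear the three cork stoppers off the heating bath (one sits in the round recess, one on the metal cover disc, one on the deck) into the white waste tub. Then slide the cover disc across the deck into the recess, where it stays standing proud and uneven on stiff seat studs, and press it down firmly all over until it lies fully home, level and flush with the deck. Leave the amber jar and the big white jar standing where they are.

Things in the scene. Friction and masses are not known exactly. Their poses are not given: they have to be found in the camera images.
- bath: Low white heating bath with a flat steel deck, fixed to the bench; 240 (x) x 400 (y) x 70 mm high. Origin: centre of its underside; z up. In the middle of the deck is a round recess, 108 mm across and 12 mm deep, with a level floor.
- recess (a point): Centre of the recess's floor, 58 mm above the bench; axes as the bath's. Three black rubber studs, 10 mm across, stand 4 to 7 mm proud of the floor at radius 26 mm from this point, at 90, 210 and 330 degrees from the bath's x axis towards y. Each sinks level with the floor under more than about 4 N and stays where it is left.
- cover: Loose round aluminium disc, 100 mm across, 12 mm thick, 0.25 kg, plain on both sides, lying flat on the deck to the left or right of the recess. Origin: centre of its underside; z up.
- stopper_a: Cork stopper standing in the recess: 30 mm high, 28 mm across at the foot, 25 mm at the top, about 15 g. Origin: centre of its foot.
- stopper_b: The same kind of cork stopper, standing on the cover disc.
- stopper_c: The same kind of cork stopper, standing on the deck near its far edge.
- tub: Open white plastic waste tub, fixed, 140 x 140 x 90 mm high, walls and floor 4 mm thick, left or right of the bath. Origin: centre of its underside; x and y along its sides.
- amber_jar: Loose squat amber glass jar with a black cap, 56 mm across, 78 mm high, standing on the deck on the other side of the recess from the cover. Origin: centre of its underside.
- white_jar: Loose big white plastic jar with a red cap, 90 mm across, 170 mm high, standing on the bench on the other side of the bath from the tub. Origin: centre of its underside.

How it is judged:
By the outcome, as a careful person would: the job done as asked, in the order asked, and still so for the second after the job is handed in, with the robot touching nothing.
It also fails if it takes over 72 s, if anything falls off the work surface, if the arm or the gripper's body presses on something with over 40 N, if the wrist force passes 120 N, or if a joint passes its speed limit or range.

## Working session

There is one attempt and no reset: what is moved stays moved. The work goes in short steps, Python scripts to look and compute and a shell command to move; the robot and the scene stay as the last step left them, time stands still between calls to the robot, and variables do not carry over. Pictures are saved under pics/ and viewed, at most 10 in all, crops included, and the job is handed in when it is done.

```bash
mkdir -p pics; ls; cat > h.py <<'E'
import numpy as np,cv2
from station import status,viewer,ctrl
def cap(n,f=None):
    d=viewer.capture(n); 
    if f: cv2.imwrite(f,d["frame"][:,:,::-1])
    return d
def ray(d,u,v,z):
    K=np.array(d["intrinsics"]);R=cv2.Rodrigues(np.array(d["rvec"],float))[0];t=np.array(d["tvec"],float)
    r=R.T@np.linalg.inv(K)@[u,v,1];c=-R.T@t
    return (c+r*(z-c[2])/r[2]).round(1)
E
python3 - <<'E'
from h import *
o=status.get_obs();print(o,ctrl.hold_point_z)
a=cap("top","pics/top0.png");b=cap("scene","pics/scene0.png")
for d in(a,b):print(d["intrinsics"],d["rvec"],d["tvec"])
E
```

```text
pics
{'time': 0.0, 'q': array([1.05140223e+00, 2.59207005e-01, 2.07390806e-02, 1.33372330e+00,
       9.79568007e-06, 1.41820370e+00]), 'qd': array([ 0.00153618, -0.00053809,  0.00010998,  0.00259718,  0.00011286,
       -0.00020192]), 'tau': array([ 1.53427245e-03, -5.55644846e+01,  3.44528854e+01,  1.35814396e-02,
       -5.20257757e-07,  2.62262404e-06]), 'tcp_pos': array([197.09556217, 513.1526759 , 230.64920885]), 'eef_rot': array([-5.72860156e-01, -3.08844359e+00,  2.06320589e-03]), 'wrist_force': array([ 0.27823697,  0.53536308, -0.79422892]), 'moment': array([ 0.01676804, -0.02614745, -0.03549694]), 'finger_force': 0.0, 'finger_gap': 1.0005999148672788} 18.700000000000003
[[407.28487318   0.         328.83931194]
 [  0.         407.28487318 203.69512176]
 [  0.           0.           1.        ]] [ 2.1454394  -2.07170505  0.2219641 ] [-12.50732368 580.61772261 861.80498617]
[[376.75560395   0.         316.21629348]
 [  0.         376.75560395 200.61813945]
 [  0.           0.           1.        ]] [ 1.79098953  1.49158959 -0.74902084] [-114.55490802 -255.73808688 1292.17485726]
```

View pics/top0.png

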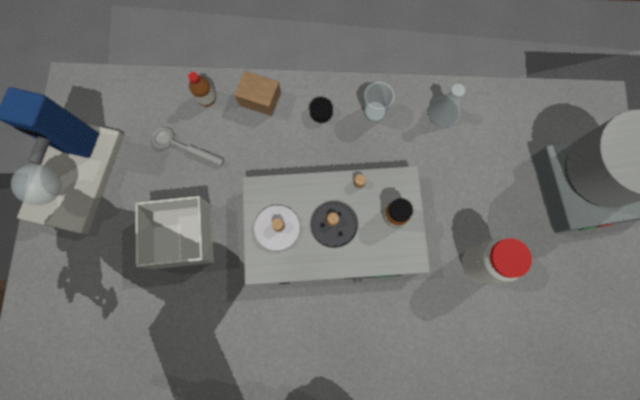

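View pics/scene0.png

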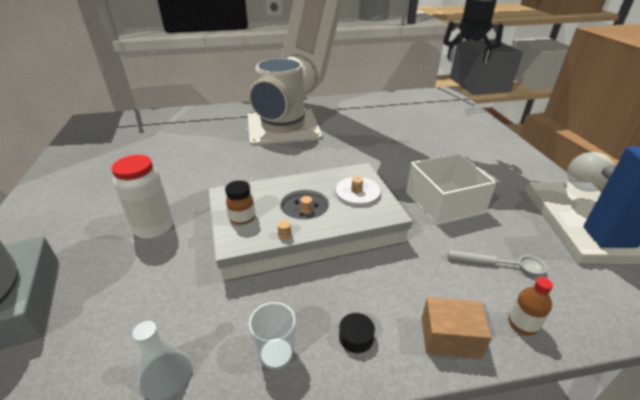

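The top view shows tub ~(173,233), cover ~(276,228) with stopper b (278,225), recess ~(334,223) with stopper a (333,218), stopper c (360,180), amber cap (400,210) and red cap (511,257). The scene view agrees.

```bash
python3 - <<'E'
from h import *
def blobs(mask,lo=20):
    n,l,s,c=cv2.connectedComponentsWithStats(mask.astype(np.uint8));return [(s[i,4],c[i].round(1),s[i,:4]) for i in range(1,n) if s[i,4]>lo]
d=cap("top");b=d["frame"];hsv=cv2.cvtColor(b,cv2.COLOR_RGB2HSV)
m=(hsv[...,0]<22)&(hsv[...,1]>75)&(hsv[...,2]>60);m[:165]=0;m[245:]=0;m[:,:240]=0;m[:,420:]=0
print("cork",blobs(m,10))
s=cap("scene")
hs=cv2.cvtColor(s["frame"],cv2.COLOR_RGB2HSV);ms=(hs[...,0]<22)&(hs[...,1]>100)&(hs[...,2]>60);ms[:170]=0;ms[245:]=0;ms[:,:220]=0;ms[:,400:]=0
print("scene cork",blobs(ms,10))
g=cv2.cvtColor(b,cv2.COLOR_RGB2GRAY)
dk=g<75;dk[:195]=0;dk[255:]=0;dk[:,:300]=0;dk[:,365:]=0
print("recess dark",blobs(dk,200))
for c in cv2.findContours(cv2.morphologyEx(dk.astype(np.uint8),cv2.MORPH_CLOSE,np.ones((9,9))),0,1)[0]:
    if len(c)>30:
        e=cv2.fitEllipse(cv2.convexHull(c));print(e,ray(d,*e[0],70))
cv=(g>g[250:270,255:300].mean()+18);cv[:200]=0;cv[255:]=0;cv[:,:248]=0;cv[:,305:]=0
for c in cv2.findContours(cv.astype(np.uint8),0,1)[0]:
    if len(c)>30:
        e=cv2.fitEllipse(cv2.convexHull(c));print("cover",e,ray(d,*e[0],82))
for n,u,v,z in [("b",278,225,112),("a",333,218,88),("c",360,179,100),("amber",400.5,209,148),("tub",173,231,90),("red",511,257,170),("tubTL",136,203,90),("tubTR",202,197,90),("tubBR",208,262,90),("tubBL",138,268,90),("bTL",243,177,70),("bTR",417,168,70),("bBR",428,272,70),("bBL",245,282,70)]: print(n,ray(d,u,v,z))
x=np.hstack([cv2.resize(b[160:290,130:440],(775,325),interpolation=cv2.INTER_CUBIC)])
cv2.imwrite("pics/crop.png",x[:,:,::-1])
E
```

```text
cork [(np.int32(116), array([359.3, 180.6]), array([354, 174,  11,  14], dtype=int32)), (np.int32(105), array([393.7, 218.6]), array([386, 204,  23,  22], dtype=int32)), (np.int32(144), array([332.6, 218.5]), array([327, 212,  12,  14], dtype=int32)), (np.int32(105), array([277.8, 224.4]), array([273, 219,  11,  12], dtype=int32))]
scene cork [(np.int32(107), array([356.7, 184.4]), array([353, 178,   9,  14], dtype=int32)), (np.int32(264), array([239.2, 203.6]), array([227, 195,  25,  16], dtype=int32)), (np.int32(154), array([306. , 204.5]), array([301, 197,  11,  17], dtype=int32)), (np.int32(19), array([242.2, 222.3]), array([234, 220,  17,   4], dtype=int32)), (np.int32(160), array([283.8, 230.1]), array([279, 222,  11,  17], dtype=int32))]
recess dark [(np.int32(203), array([327.3, 220.5]), array([317, 207,  25,  26], dtype=int32))]
((333.8917541503906, 224.32183837890625), (43.95995330810547, 44.574195861816406), 127.20633697509766) [532.5  -5.1  70. ]
cover ((276.4521484375, 227.73287963867188), (43.117794036865234, 44.57524108886719), 63.142635345458984) [518.5 120.4  82. ]
b [520.  113.5 112. ]
a [543.4  -2.6  88. ]
c [630.4 -59.  100. ]
amber [ 556.2 -139.6  148. ]
tub [502.4 342.5  90. ]
red [ 464.  -350.1  170. ]
tubTL [561.3 430.8  90. ]
tubTR [579.9 287.4  90. ]
tubBR [438.6 260.4  90. ]
tubBL [420.9 407.6  90. ]
bTL [634.2 205.3  70. ]
bTR [ 669.6 -191.2   70. ]
bBR [ 435.  -212.5   70. ]
bBL [399.9 182.4  70. ]
```

View pics/crop.png

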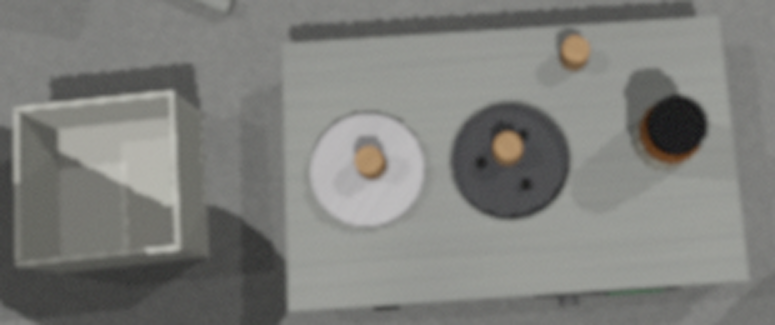

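```bash
cat >> h.py <<'E'
from scipy.spatial.transform import Rotation as Ro
YAW=np.deg2rad(5.2)
def plan(x,y,z):
    o=status.get_obs();M=Ro.from_rotvec(o["eef_rot"]).as_matrix()
    ya=np.arctan2(M[1,1],M[0,1])
    # after-turn axes
    B=np.array([[-np.sin(YAW),np.cos(YAW),0],[np.cos(YAW),np.sin(YAW),0],[0,0,-1]])
    print("t%.2f"%o["time"],"tcp",o["tcp_pos"].round(1),"F",o["wrist_force"].round(1),"gap %.2f ff %.1f"%(o["finger_gap"],o["finger_force"]),"turn %.3f"%(np.rad2deg(ya-YAW)/30),"tilt",M[:,2].round(3)[:2])
    print("units xyz",(B@(np.array([x,y,z])-o["tcp_pos"])/40).round(2))
E
python3 -m pendant '[[[0,0,0],0.238,0.2],[[0,0,0],0.238,0.2],[[0,0,0],0.238,0.2],[[0,0,0],0.238,0.2],[[0,0,0],0.238,0.2],[[0,0,0],0.238,0.2],[[0,0,0],0.238,0.2],[[0,0,0],0.238,0.2]]' 30
python3 -c "
from h import *
plan(520,113.5,140)"
```

```text
time: 0.87
tcp_pos: [197.2, 513.3, 231.1]
eef_rot: [1.987, 2.433, -0.001]
wrist_force: [0.1, -0.1, -0.7]
finger_gap: 0.601
finger_force: 0.0
t0.87 tcp [197.2 513.3 231.1] F [ 0.1 -0.1 -0.7] gap 0.60 ff 0.0 turn 0.210 tilt [-0. -0.]
units xyz [-10.69   7.13   2.28]
```

```bash
python3 -m pendant '[[[0,0,0],0.21,0.2],[[-0.75,0.5,0],0,0.2],[[-0.75,0.5,0],0,0.2],[[-0.75,0.5,0],0,0.2],[[-0.75,0.5,0],0,0.2],[[-0.75,0.5,0],0,0.2],[[-0.75,0.5,0],0,0.2],[[-0.75,0.5,0],0,0.2]]' >/dev/null
python3 -m pendant '[[[-0.75,0.5,0.3],0,0.2],[[-0.75,0.5,0.3],0,0.2],[[-0.75,0.5,0.3],0,0.2],[[-0.75,0.5,0.3],0,0.2],[[-0.75,0.5,0.3],0,0.2],[[-0.75,0.5,0.3],0,0.2],[[-0.75,0.5,0.3],0,0.2],[[0,0,0],0,0.2]]' >/dev/null
python3 -c "
from h import *
plan(520,113.5,90)"
```

```text
t2.20 tcp [519.2 118.1 144.6] F [-0.9 -0.3 -1.1] gap 0.60 ff 0.0 turn 0.004 tilt [-0.002 -0.001]
units xyz [-0.12  0.01  1.37]
```

```bash
python3 -m pendant '[[[-0.1,0,0.2],0,0.2],[[0,0,0.4],0,0.2],[[0,0,0.4],0,0.2],[[0,0,0.36],0,0.2],[[0,0,0],0,0.2],[[0,0,0],0,-1],[[0,0,0],0,-1],[[0,0,0],0,-1]]' 25
python3 -m pendant '[[[0,0,0],0,-1],[[0,0,0],0,-1],[[0,0,-0.4],0,-1],[[0,0,-0.6],0,-1],[[0,0,-0.6],0,-1],[[0,0,0],0,-1],[[0,0,0],0,-1],[[0,0,0],0,-1]]'
python3 -c "
from h import *
plan(510,320,150)
cap('wrist','pics/w1.png')"
```

```text
time: 2.87
tcp_pos: [517.4, 119.0, 94.0]
eef_rot: [2.109, 2.326, 0.002]
wrist_force: [0.4, 0.2, 0.8]
finger_gap: 0.296
finger_force: 24.5
time: 3.53
tcp_pos: [516.8, 118.5, 156.5]
eef_rot: [-2.111, -2.326, 0.0]
wrist_force: [-0.0, 0.2, -0.3]
finger_gap: 0.294
finger_force: 24.7
t3.53 tcp [516.8 118.5 156.5] F [-0.   0.2 -0.3] gap 0.29 ff 24.7 turn 0.012 tilt [-0. -0.]
units xyz [5.03 0.29 0.16]
```

View pics/w1.png

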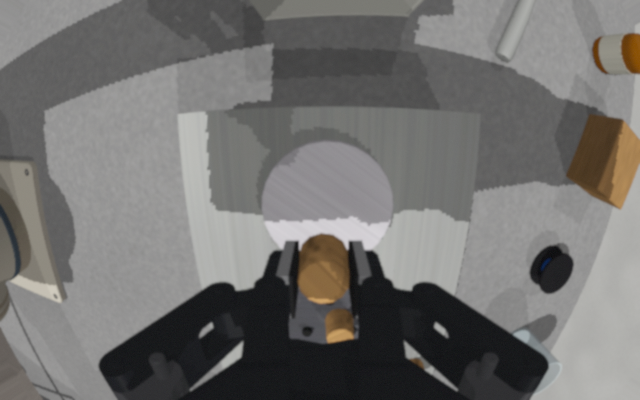

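```bash
python3 -m pendant '[[[0.6,0.05,0],0,-1],[[0.9,0.05,0],0,-1],[[0.9,0.05,0],0,-1],[[0.9,0.05,0],0,-1],[[0.9,0.05,0],0,-1],[[0.8,0.05,0],0,-1],[[0,0,0.3],0,-1],[[0,0,0.6],0,-1]]'
python3 -m pendant '[[[0,0,0.6],0,-1],[[0,0,0.4],0,-1],[[0,0,0],0,-1],[[0,0,0],0,0.2],[[0,0,0],0,0.2],[[0,0,0],0,0.2],[[0,0,0],0,0.2],[[0,0,-0.6],0,0.2]]'
python3 -m pendant '[[[0,0,-0.7],0,0.2],[[0,0,-0.7],0,0.2],[[0,0,-0.2],0,0.2],[[0,0,0],0,0.2],[[0,0,0],0,0.2],[[0,0,0],0,0.2],[[0,0,0],0,0.2],[[0,0,0],0,0.2]]'
python3 -c "
from h import *
d=cap('top');h=cv2.cvtColor(d['frame'],cv2.COLOR_RGB2HSV)
m=(h[...,0]<22)&(h[...,1]>75)&(h[...,2]>60);m[:165]=0;m[270:]=0;m[:,:120]=0;m[:,420:]=0
n,l,s,c=cv2.connectedComponentsWithStats(m.astype(np.uint8));print([(s[i,4],c[i].round(1)) for i in range(1,n) if s[i,4]>15])
plan(543,-2.6,140)"
```

```text
time: 4.25
tcp_pos: [510.0, 321.2, 121.3]
eef_rot: [2.107, 2.329, 0.004]
wrist_force: [-0.2, -1.1, -0.4]
finger_gap: 0.293
finger_force: 24.7
time: 4.92
tcp_pos: [508.0, 318.0, 102.2]
eef_rot: [-2.11, -2.325, 0.008]
wrist_force: [-0.5, -0.1, 0.1]
finger_gap: 0.601
finger_force: 0.0
time: 5.58
tcp_pos: [509.1, 318.5, 167.6]
eef_rot: [-2.11, -2.326, 0.003]
wrist_force: [0.9, 0.7, -0.3]
finger_gap: 0.598
finger_force: 0.0
[(np.int32(115), array([359.3, 180.5])), (np.int32(110), array([393.5, 218.2])), (np.int32(142), array([332.6, 218.5])), (np.int32(59), array([194.4, 232.2]))]
t5.63 tcp [509.3 318.6 167.9] F [-0.1  0.4  0.3] gap 0.60 ff 0.0 turn 0.012 tilt [-0.002 -0.001]
units xyz [-8.07  0.11  0.7 ]
```

```bash
python3 -m pendant '[[[-0.6,0,0],0,0.2],[[-0.9,0,0],0,0.2],[[-0.9,0,0],0,0.2],[[-0.9,0,0],0,0.2],[[-0.9,0,0.2],0,0.2],[[-0.9,0,0.2],0,0.2],[[-0.9,0,0.2],0,0.2],[[-0.9,0.1,0],0,0.2]]' >/dev/null
python3 -m pendant '[[[-0.8,0,0],0,0.2],[[-0.37,0,0],0,0.2],[[0,0,0],0,0.2],[[0,0,0],0,0.2],[[0,0,0],0,0.2],[[0,0,0],0,0.2],[[0,0,0],0,0.2],[[0,0,0],0,0.2]]' >/dev/null
python3 -c "
from h import *
plan(543,-2.6,72)"
```

```text
t6.97 tcp [544.8  -1.2 144.9] F [-0.6 -0.  -0.2] gap 0.60 ff 0.0 turn 0.015 tilt [0. 0.]
units xyz [-0.03 -0.05  1.82]
```

```bash
python3 -m pendant '[[[-0.03,-0.04,0.3],0,0.2],[[0,0,0.5],0,0.2],[[0,0,0.5],0,0.2],[[0,0,0.5],0,0.2],[[0,0,0],0,0.2],[[0,0,0],0,0.2],[[0,0,0],0,-1],[[0,0,0],0,-1]]'
python3 -m pendant '[[[0,0,0],0,-1],[[0,0,0],0,-1],[[0,0,0],0,-1],[[0,0,-0.4],0,-1],[[0,0,-0.8],0,-1],[[0,0,-0.8],0,-1],[[0,0,0],0,-1],[[0,0,0],0,-1]]'
python3 -c "
from h import *
plan(490,350,150)"
```

```text
time: 7.63
tcp_pos: [544.2, -3.4, 74.2]
eef_rot: [2.109, 2.326, 0.002]
wrist_force: [0.6, 0.4, -0.4]
finger_gap: 0.328
finger_force: 0.0
time: 8.3
tcp_pos: [544.5, -3.7, 155.2]
eef_rot: [2.108, 2.324, 0.004]
wrist_force: [0.7, -1.2, -0.9]
finger_gap: 0.283
finger_force: 24.8
t8.30 tcp [544.5  -3.7 155.2] F [ 0.7 -1.2 -0.9] gap 0.28 ff 24.8 turn 0.012 tilt [ 0.005 -0.001]
units xyz [ 8.93 -0.56  0.13]
```

```bash
python3 -m pendant '[[[0.6,0,0],0,-1],[[0.9,0,0],0,-1],[[0.9,-0.1,0],0,-1],[[0.9,-0.1,0],0,-1],[[0.9,-0.1,0],0,-1],[[0.9,-0.1,0],0,-1],[[0.9,-0.1,0],0,-1],[[0.9,-0.1,0],0,-1]]' >/dev/null
python3 -m pendant '[[[0.9,0,0],0,-1],[[0.9,0,0],0,-1],[[0.2,0,0],0,-1],[[0,0,0.4],0,-1],[[0,0,0.6],0,-1],[[0,0,0.4],0,-1],[[0,0,0],0,-1],[[0,0,0],0,-1]]'
python3 -m pendant '[[[0,0,0],0,0.2],[[0,0,0],0,0.2],[[0,0,0],0,0.2],[[0,0,0],0,0.2],[[0,0,-0.5],0,0.2],[[0,0,-0.6],0,0.2],[[0,0,-0.4],0,0.2],[[0,0,0],0,0.2]]'
python3 -m pendant '[[[0,0,0],0,0.2],[[0,0,0],0,0.2],[[0,0,0],0,0.2],[[0,0,0],0,0.2],[[0,0,0],0,0.2],[[0,0,0],0,0.2],[[0,0,0],0,0.2],[[0,0,0],0,0.2]]' >/dev/null
python3 -c "
from h import *
plan(630,-59,140)"
```

```text
time: 9.63
tcp_pos: [484.4, 348.0, 95.9]
eef_rot: [-2.111, -2.326, 0.004]
wrist_force: [0.3, -0.2, 1.1]
finger_gap: 0.285
finger_force: 24.8
time: 10.3
tcp_pos: [486.4, 349.3, 160.9]
eef_rot: [2.11, 2.325, 0.009]
wrist_force: [-0.1, 0.8, 0.6]
finger_gap: 0.602
finger_force: 0.0
t10.97 tcp [485.  348.5 156.7] F [0.3 0.  0.1] gap 0.60 ff 0.0 turn 0.012 tilt [-0. -0.]
units xyz [-10.47   2.69   0.42]
```

```bash
python3 -m pendant '[[[-0.6,0.2,0],0,0.2],[[-0.9,0.25,0],0,0.2],[[-0.9,0.25,0],0,0.2],[[-0.9,0.25,0],0,0.2],[[-0.9,0.25,0],0,0.2],[[-0.9,0.25,0],0,0.2],[[-0.9,0.25,0],0,0.2],[[-0.9,0.25,0],0,0.2]]' >/dev/null
python3 -m pendant '[[[-0.9,0.25,0],0,0.2],[[-0.9,0.25,0],0,0.2],[[-0.9,0.24,0],0,0.2],[[-0.87,0,0],0,0.2],[[0,0,0],0,0.2],[[0,0,0],0,0.2],[[0,0,0],0,0.2],[[0,0,0],0,0.2]]' >/dev/null
python3 -m pendant '[[[0,0,0],0,0.2],[[0,0,0],0,0.2],[[0,0,0],0,0.2],[[0,0,0],0,0.2],[[0,0,0],0,0.2],[[0,0,0],0,0.2],[[0,0,0],0,0.2],[[0,0,0],0,0.2]]' >/dev/null
python3 -c "
from h import *
plan(630,-59,80)
d=cap('wrist','pics/w2.png')"
```

```text
t12.97 tcp [632.7 -57.9 156.9] F [-0.1  0.8 -0.5] gap 0.60 ff 0.0 turn 0.012 tilt [-0. -0.]
units xyz [-0.02 -0.07  1.92]
```

```bash
python3 -m pendant '[[[-0.02,-0.07,0.3],0,0.2],[[0,0,0.5],0,0.2],[[0,0,0.6],0,0.2],[[0,0,0.5],0,0.2],[[0,0,0],0,0.2],[[0,0,0],0,0.2],[[0,0,0],0,-1],[[0,0,0],0,-1]]'
python3 -m pendant '[[[0,0,0],0,-1],[[0,0,0],0,-1],[[0,0,0],0,-1],[[0,0,-0.4],0,-1],[[0,0,-0.8],0,-1],[[0,0,-0.8],0,-1],[[0,0,0],0,-1],[[0,0,0],0,-1]]'
python3 -c "
from h import *
plan(515,365,150)"
```

```text
time: 13.68
tcp_pos: [630.8, -59.1, 82.5]
eef_rot: [2.11, 2.325, 0.002]
wrist_force: [0.9, -0.8, -0.2]
finger_gap: 0.33
finger_force: 0.0
time: 14.35
tcp_pos: [631.0, -59.1, 163.5]
eef_rot: [2.108, 2.324, 0.004]
wrist_force: [-0.1, -0.3, -1.4]
finger_gap: 0.29
finger_force: 24.8
t14.35 tcp [631.  -59.1 163.5] F [-0.1 -0.3 -1.4] gap 0.29 ff 24.8 turn 0.012 tilt [ 0.005 -0.001]
units xyz [10.82 -1.93  0.34]
```

```bash
python3 -m pendant '[[[0.6,-0.1,0],0,-1],[[0.9,-0.2,0],0,-1],[[0.9,-0.2,0],0,-1],[[0.9,-0.2,0],0,-1],[[0.9,-0.2,0],0,-1],[[0.9,-0.2,0],0,-1],[[0.9,-0.2,0],0,-1],[[0.9,-0.2,0],0,-1]]' >/dev/null
python3 -m pendant '[[[0.9,-0.2,0],0,-1],[[0.9,-0.2,0],0,-1],[[0.9,-0.1,0],0,-1],[[0.9,0,0],0,-1],[[0.3,0,0.2],0,-1],[[0,0,0.6],0,-1],[[0,0,0.6],0,-1],[[0,0,0.2],0,-1]]'
python3 -m pendant '[[[0,0,0],0,-1],[[0,0,0],0,0.2],[[0,0,0],0,0.2],[[0,0,0],0,0.2],[[0,0,0],0,0.2],[[0,0,-0.5],0,0.2],[[0,0,-0.6],0,0.2],[[0,0,-0.4],0,0.2]]'
python3 -m pendant '[[[0,0,0],0,0.2],[[0,0,0],0,0.2],[[0,0,0],0,0.2],[[0,0,0],0,0.2],[[0,0,0],0,0.2],[[0,0,0],0,0.2],[[0,0,0],0,0.2],[[0,0,0],0,0.2]]' >/dev/null
python3 - <<'E'
from h import *
d=cap('top');b=d['frame'];g=cv2.cvtColor(b,cv2.COLOR_RGB2GRAY)
cv=(g>g[250:270,255:300].mean()+18);cv[:200]=0;cv[255:]=0;cv[:,:248]=0;cv[:,305:]=0
for c in cv2.findContours(cv.astype(np.uint8),0,1)[0]:
    if len(c)>30:
        e=cv2.fitEllipse(cv2.convexHull(c));print("cover",e,ray(d,*e[0],82))
dk=g<75;dk[:195]=0;dk[255:]=0;dk[:,:300]=0;dk[:,365:]=0
for c in cv2.findContours(cv2.morphologyEx(dk.astype(np.uint8),cv2.MORPH_CLOSE,np.ones((9,9))),0,1)[0]:
    if len(c)>30:
        e=cv2.fitEllipse(cv2.convexHull(c));print(e,ray(d,*e[0],70))
cv2.imwrite("pics/crop2.png",cv2.resize(b[160:290,130:440],(775,325),interpolation=cv2.INTER_CUBIC)[:,:,::-1])
plan(515,220,150)
E
```

```text
time: 15.68
tcp_pos: [506.5, 362.4, 92.5]
eef_rot: [-2.109, -2.326, 0.009]
wrist_force: [-0.2, -0.6, -0.7]
finger_gap: 0.291
finger_force: 24.8
time: 16.35
tcp_pos: [508.9, 363.4, 159.4]
eef_rot: [2.111, 2.326, 0.003]
wrist_force: [0.5, 0.5, 0.8]
finger_gap: 0.599
finger_force: 0.0
cover ((276.4867248535156, 227.4727783203125), (43.59339904785156, 44.947998046875), 65.96513366699219) [519.1 120.3  82. ]
((335.35150146484375, 226.75238037109375), (38.72183609008789, 42.279659271240234), 62.48957443237305) [527.1  -8.5  70. ]
((342.0216979980469, 211.1434326171875), (12.269976615905762, 20.565650939941406), 118.10665130615234) [562.9 -22.3  70. ]
t17.07 tcp [508.4 363.3 156.7] F [0.4 0.1 0.1] gap 0.60 ff 0.0 turn 0.012 tilt [-0. -0.]
units xyz [-3.58 -0.16  0.17]
```

View pics/crop2.png

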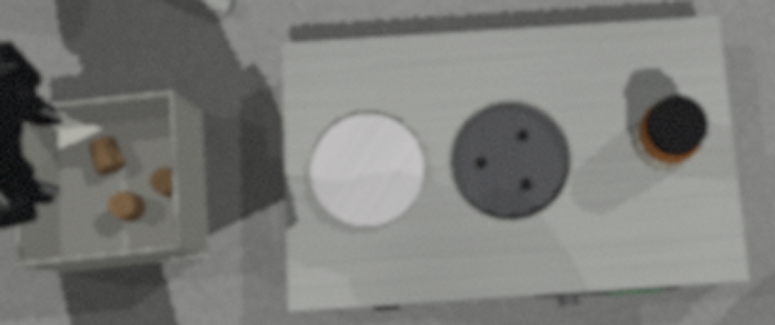

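All three corks are in the tub (crop ~(107,155), (125,206), (163,182)). Cover (367,169) and recess (510,160) clear. Now go behind the cover for a two-finger cradle push.

```bash
python3 -m pendant '[[[-0.6,0,0],0,0.4],[[-0.9,-0.1,0],0,0.4],[[-0.9,-0.1,0],0,0.4],[[-0.9,0,0],0,0.4],[[-0.9,0,0],0,0.4],[[0,0,0.5],0,0.4],[[0,0,0.5],0,0.4],[[0,0,0],0,0.4]]' >/dev/null
python3 -m pendant '[[[0,0,0],0,0.4],[[0,0,0],0,0.4],[[0,0,0],0,0.4],[[0,0,0],0,0.4],[[0,0,0],0,0.4],[[0,0,0],0,0.4],[[0,0,0],0,0.4],[[0,0,0],0,0.4]]' >/dev/null
python3 -c "
from h import *
plan(512.6,191,76)"
```

```text
t18.40 tcp [516.8 195.4 117. ] F [ 0.8 -0.4  0.2] gap 0.70 ff 0.0 turn 0.012 tilt [ 0. -0.]
units xyz [-0.1  -0.11  1.02]
```

```bash
python3 -m pendant '[[[-0.1,-0.11,0.3],0,0.4],[[0,0,0.4],0,0.4],[[0,0,0.32],0,0.4],[[0,0,0],0,0.4],[[0,0,0],0,0.4],[[0,0,0.05],0,0.4],[[0,0,0],0,0.4],[[0,0,0],0,0.4]]'
python3 -m pendant '[[[0,0,0.05],0,0.4],[[0,0,0],0,0.4],[[0,0,0],0,0.4],[[0,0,0.05],0,0.4],[[0,0,0],0,0.4],[[0,0,0],0,0.4],[[0,0,0],0,0.4],[[0,0,0],0,0.4]]'
python3 -c "
from h import *
plan(512.6,191,70)
cap('scene','pics/s3.png')"
```

```text
time: 19.07
tcp_pos: [513.1, 191.0, 74.7]
eef_rot: [2.111, 2.326, 0.001]
wrist_force: [0.6, -0.4, -0.2]
finger_gap: 0.7
finger_force: 0.0
time: 19.73
tcp_pos: [512.8, 190.9, 70.1]
eef_rot: [2.111, 2.327, 0.0]
wrist_force: [-0.0, 1.2, -0.6]
finger_gap: 0.699
finger_force: 0.0
t19.73 tcp [512.8 190.9  70.1] F [-0.   1.2 -0.6] gap 0.70 ff 0.0 turn 0.012 tilt [0. 0.]
units xyz [ 0.   -0.01  0.  ]
```

```bash
for i in 1 2 3; do python3 -m pendant '[[[0,0,0.04],0,0.4],[[0,0,0],0,0.4],[[0,0,0],0,0.4],[[0,0,0],0,0.4],[[0,0,0],0,0.4],[[0,0,0],0,0.4],[[0,0,0],0,0.4],[[0,0,0],0,0.4]]' | egrep 'tcp|wrist'; done
```

```text
tcp_pos: [512.8, 190.9, 68.5]
wrist_force: [-0.0, -0.3, -0.2]
tcp_pos: [512.8, 190.9, 66.9]
wrist_force: [-0.4, 0.1, 0.7]
tcp_pos: [512.8, 190.9, 65.3]
wrist_force: [0.2, -0.4, 0.6]
```

```bash
for i in 1 2; do python3 -m pendant '[[[0,0,0.04],0,0.4],[[0,0,0],0,0.4],[[0,0,0],0,0.4],[[0,0,0],0,0.4],[[0,0,0],0,0.4],[[0,0,0],0,0.4],[[0,0,0],0,0.4],[[0,0,0],0,0.4]]' | egrep 'tcp|wrist'; done
python3 -c "
from h import *
d=cap('scene')['frame'];cv2.imwrite('pics/s4.png',cv2.resize(d[140:260,300:500],(800,480),interpolation=cv2.INTER_CUBIC)[:,:,::-1])"
```

```text
tcp_pos: [513.0, 190.9, 64.9]
wrist_force: [-3.2, -0.5, 13.0]
tcp_pos: [513.1, 190.9, 64.8]
wrist_force: [-9.6, -2.9, 29.1]
```

View pics/s4.png

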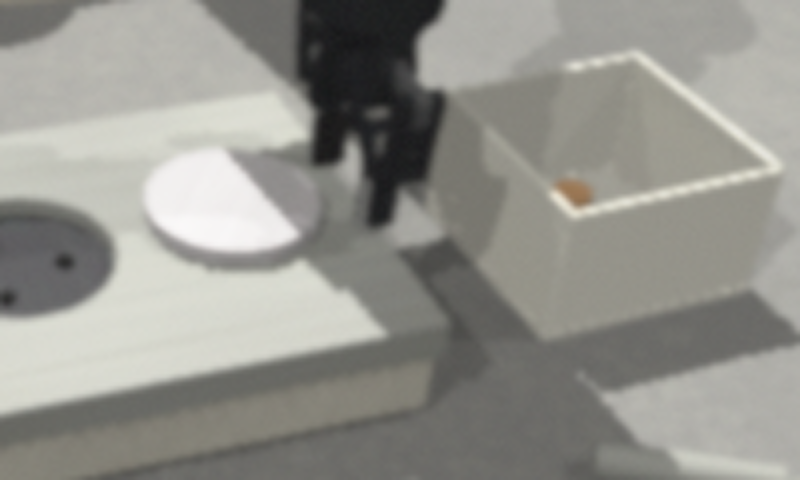

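```bash
python3 -m pendant '[[[0,0,-0.12],0,0.4],[[0,0,0],0,0.4],[[-0.15,0,0],0,0.4],[[-0.15,0,0],0,0.4],[[-0.15,0,0],0,0.4],[[-0.15,0,0],0,0.4],[[-0.15,0,0],0,0.4],[[-0.15,0,0],0,0.4]]' 
python3 -m pendant '[[[-0.15,0.003,0],0,0.4],[[-0.15,0.003,0],0,0.4],[[-0.15,0.003,0],0,0.4],[[-0.15,0.003,0],0,0.4],[[-0.15,0.003,0],0,0.4],[[-0.15,0.003,0],0,0.4],[[-0.15,0.003,0],0,0.4],[[-0.15,0.003,0],0,0.4]]' 
python3 -m pendant '[[[-0.15,0.003,0],0,0.4],[[-0.15,0.003,0],0,0.4],[[-0.15,0.003,0],0,0.4],[[-0.15,0.003,0],0,0.4],[[-0.15,0.003,0],0,0.4],[[-0.15,0.003,0],0,0.4],[[0,0,0],0,0.4],[[0,0,0],0,0.4]]' 
python3 -c "
from h import *
plan(528.4,45.8,67)
d=cap('top','pics/t5.png');b=d['frame']
cv2.imwrite('pics/t5c.png',cv2.resize(b[160:290,230:440],(800,495),interpolation=cv2.INTER_CUBIC)[:,:,::-1])"
```

```text
time: 23.83
tcp_pos: [516.2, 154.3, 66.6]
eef_rot: [-2.111, -2.326, 0.0]
wrist_force: [0.4, 1.4, -1.4]
finger_gap: 0.698
finger_force: 0.6
time: 24.5
tcp_pos: [522.0, 106.8, 66.9]
eef_rot: [2.111, 2.327, 0.0]
wrist_force: [0.8, 1.5, -1.6]
finger_gap: 0.695
finger_force: 0.7
time: 25.17
tcp_pos: [526.2, 71.1, 66.9]
eef_rot: [2.112, 2.326, -0.0]
wrist_force: [-0.8, 0.3, 0.3]
finger_gap: 0.697
finger_force: 0.0
t25.17 tcp [526.2  71.1  66.9] F [-0.8  0.3  0.3] gap 0.70 ff 0.0 turn 0.011 tilt [ 0. -0.]
units xyz [-0.63 -0.   -0.  ]
```

View pics/t5c.png

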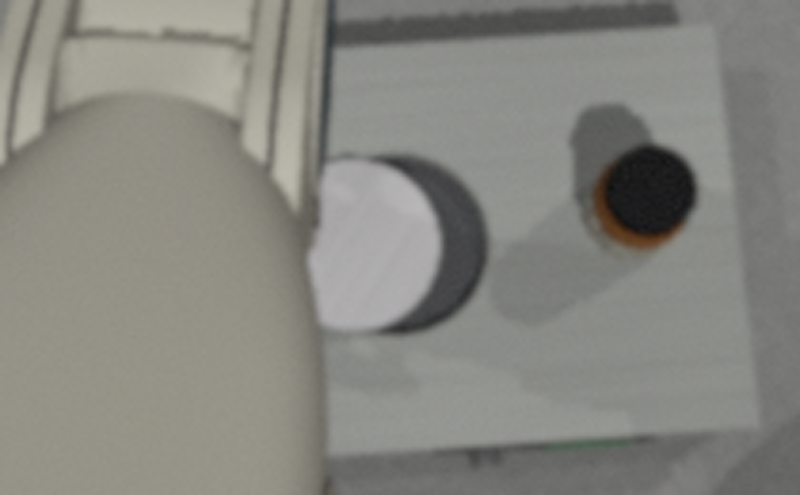

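The cover lies ~22 mm short (right edge x=443 vs recess edge 487), laterally centred. Push the rest.

```bash
python3 -m pendant '[[[-0.1,0,0],0,0.4],[[-0.1,0,0],0,0.4],[[-0.1,0,0],0,0.4],[[-0.1,0,0],0,0.4],[[-0.08,0,0],0,0.4],[[-0.06,0,0],0,0.4],[[-0.04,0,0],0,0.4],[[0,0,0],0,0.4]]' 
python3 -m pendant '[[[-0.04,0,0],0,0.4],[[0,0,0],0,0.4],[[-0.03,0,0],0,0.4],[[0,0,0],0,0.4],[[0,0,0],0,0.4],[[0,0,0],0,0.4],[[0,0,0],0,0.4],[[0,0,0],0,0.4]]' 
python3 -c "
from h import *
plan(528.4,45.8,67)
d=cap('top');b=d['frame'];e=cap('scene')['frame']
x=np.hstack([cv2.resize(b[190:260,290:390],(400,280),interpolation=2),cv2.resize(e[160:230,260:360],(400,280),interpolation=2)])
cv2.imwrite('pics/t6c.png',x[:,:,::-1])"
```

```text
time: 25.88
tcp_pos: [528.4, 48.1, 66.8]
eef_rot: [-2.112, -2.326, 0.0]
wrist_force: [-0.9, 0.5, -1.0]
finger_gap: 0.699
finger_force: 0.2
time: 26.55
tcp_pos: [528.6, 45.8, 66.9]
eef_rot: [-2.111, -2.327, 0.0]
wrist_force: [-1.0, 0.5, -0.6]
finger_gap: 0.702
finger_force: 0.4
t26.55 tcp [528.6  45.8  66.9] F [-1.   0.5 -0.6] gap 0.70 ff 0.4 turn 0.012 tilt [-0. -0.]
units xyz [ 0. -0. -0.]
```

View pics/t6c.png

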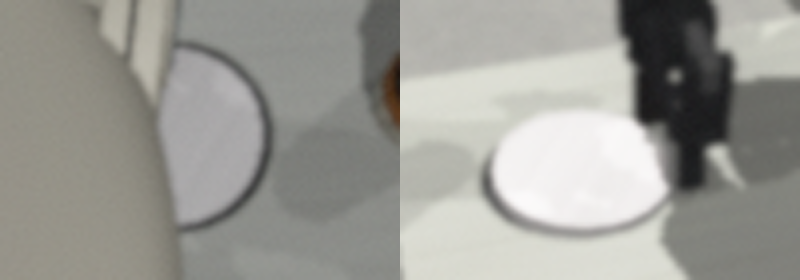

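```bash
python3 -m pendant '[[[0.4,0,0],0,0.4],[[0,0,-0.8],0,0.4],[[0,0,-0.8],0,-1],[[0,0,0],0,-1],[[0,0,0],0,-1],[[0,0,0],0,-1],[[0,0,0],0,-1],[[0,0,0],0,-1]]' 
python3 -c "
from h import *
plan(530.6,20.9,90)
e=cap('scene')['frame']
cv2.imwrite('pics/t7c.png',cv2.resize(e[160:250,240:370],(780,540),interpolation=2)[:,:,::-1])"
```

```text
time: 27.32
tcp_pos: [526.6, 61.6, 129.9]
eef_rot: [-2.11, -2.326, 0.002]
wrist_force: [-1.1, 0.5, -0.3]
finger_gap: -0.0
finger_force: 0.0
t27.32 tcp [526.6  61.6 129.9] F [-1.1  0.5 -0.3] gap -0.00 ff 0.0 turn 0.012 tilt [-0.002  0.   ]
units xyz [-1.02  0.01  1.  ]
```

View pics/t7c.png

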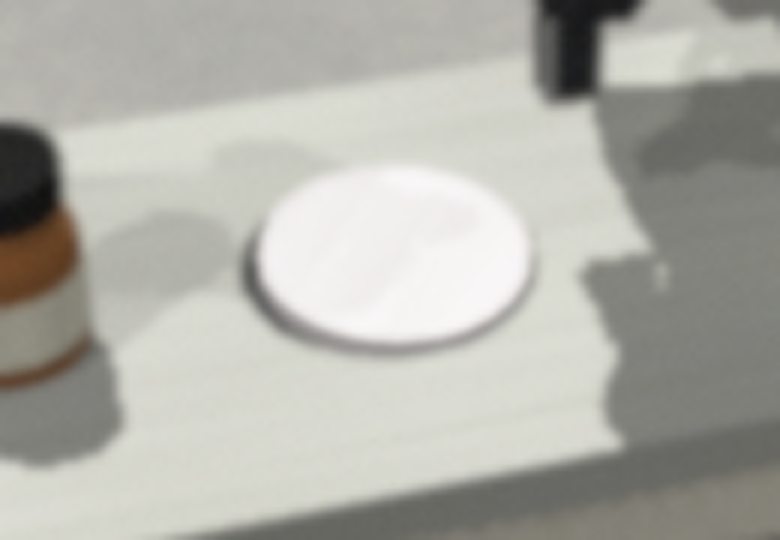

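```bash
python3 -m pendant '[[[-0.5,0,0],0,-1],[[-0.5,0,0],0,-1],[[0,0,0.4],0,-1],[[0,0,0.5],0,-1],[[0,0,0.2],0,-1],[[0,0,0],0,-1],[[0,0,0],0,-1],[[0,0,0],0,-1]]' 
python3 -m pendant '[[[0,0,0.06],0,-1],[[0,0,0.06],0,-1],[[0,0,0.06],0,-1],[[0,0,0],0,-1],[[0,0,0],0,-1],[[0,0,0],0,-1],[[0,0,0],0,-1],[[0,0,0],0,-1]]' 
python3 -m pendant '[[[0,0,0.06],0,-1],[[0,0,0],0,-1],[[0,0,0.06],0,-1],[[0,0,0],0,-1],[[0,0,0],0,-1],[[0,0,0],0,-1],[[0,0,0],0,-1],[[0,0,0],0,-1]]' 
python3 -c "
from h import *
plan(530.6,20.9,68)
e=cap('scene')['frame']
cv2.imwrite('pics/t8c.png',cv2.resize(e[160:250,240:370],(780,540),interpolation=2)[:,:,::-1])"
```

```text
time: 28.03
tcp_pos: [531.4, 22.0, 87.6]
eef_rot: [2.11, 2.327, 0.001]
wrist_force: [1.6, -0.6, 0.6]
finger_gap: 0.003
finger_force: 0.0
time: 28.7
tcp_pos: [531.0, 21.8, 79.8]
eef_rot: [2.111, 2.327, 0.0]
wrist_force: [0.1, 0.2, 0.2]
finger_gap: 0.002
finger_force: 0.0
time: 29.37
tcp_pos: [530.9, 21.9, 74.9]
eef_rot: [-2.111, -2.327, 0.0]
wrist_force: [0.2, -0.8, -0.6]
finger_gap: -0.002
finger_force: 0.0
t29.37 tcp [530.9  21.9  74.9] F [ 0.2 -0.8 -0.6] gap -0.00 ff 0.0 turn 0.012 tilt [-0.  0.]
units xyz [-0.02 -0.01  0.17]
```

```bash
python3 -m pendant '[[[0,0,0.06],0,-1],[[0,0,0],0,-1],[[0,0,0.04],0,-1],[[0,0,0],0,-1],[[0,0,0],0,-1],[[0,0,0],0,-1],[[0,0,0],0,-1],[[0,0,0],0,-1]]' | egrep 'tcp|wrist'
python3 -m pendant '[[[0,0,0.04],0,-1],[[0,0,0],0,-1],[[0,0,0.04],0,-1],[[0,0,0],0,-1],[[0,0,0],0,-1],[[0,0,0],0,-1],[[0,0,0],0,-1],[[0,0,0],0,-1]]' | egrep 'tcp|wrist'
python3 -m pendant '[[[0,0,0.04],0,-1],[[0,0,0],0,-1],[[0,0,0],0,-1],[[0,0,0],0,-1],[[0,0,0],0,-1],[[0,0,0],0,-1],[[0,0,0],0,-1],[[0,0,0],0,-1]]' | egrep 'tcp|wrist'
```

```text
tcp_pos: [530.7, 21.8, 71.5]
wrist_force: [-4.3, 0.8, 9.8]
tcp_pos: [530.7, 21.3, 70.0]
wrist_force: [-10.3, -2.9, 29.0]
tcp_pos: [530.8, 21.2, 69.9]
wrist_force: [-16.0, -1.9, 44.2]
```

```bash
python3 -m pendant '[[[0,0,-0.4],0,-1],[[0,0,-0.36],0,-1],[[-0.49,-0.28,0],0,-1],[[-0.49,-0.28,0],0,-1],[[0,0,0],0,-1],[[0,0,0.25],0,-1],[[0,0,0.1],0,-1],[[0,0,0],0,-1]]' | egrep 'tcp|wrist'
python3 -m pendant '[[[0,0,0.06],0,-1],[[0,0,0.06],0,-1],[[0,0,0.06],0,-1],[[0,0,0.06],0,-1],[[0,0,0.04],0,-1],[[0,0,0.04],0,-1],[[0,0,0],0,-1],[[0,0,0],0,-1]]' | egrep 'tcp|wrist'
python3 -m pendant '[[[0,0,0.04],0,-1],[[0,0,0],0,-1],[[0,0,0],0,-1],[[0,0,0.04],0,-1],[[0,0,0],0,-1],[[0,0,0],0,-1],[[0,0,0],0,-1],[[0,0,0],0,-1]]' | egrep 'tcp|wrist'
```

```text
tcp_pos: [511.9, -18.8, 80.9]
wrist_force: [-0.2, 0.3, -0.4]
tcp_pos: [512.5, -19.2, 70.1]
wrist_force: [-1.5, 1.1, 5.1]
tcp_pos: [512.6, -19.3, 69.9]
wrist_force: [-14.3, 2.5, 39.8]
```

```bash
python3 -m pendant '[[[0,0,-0.4],0,-1],[[0,0,-0.36],0,-1],[[0,0.55,0],0,-1],[[0,0.55,0],0,-1],[[0,0,0],0,-1],[[0,0,0.25],0,-1],[[0,0,0.1],0,-1],[[0,0,0],0,-1]]' | egrep 'tcp|wrist'
python3 -m pendant '[[[0,0,0.06],0,-1],[[0,0,0.06],0,-1],[[0,0,0.06],0,-1],[[0,0,0.06],0,-1],[[0,0,0.04],0,-1],[[0,0,0.04],0,-1],[[0,0,0],0,-1],[[0,0,0],0,-1]]' | egrep 'tcp|wrist'
python3 -m pendant '[[[0,0,0.04],0,-1],[[0,0,0],0,-1],[[0,0,0],0,-1],[[0,0,0.04],0,-1],[[0,0,0],0,-1],[[0,0,0],0,-1],[[0,0,0],0,-1],[[0,0,0],0,-1]]' | egrep 'tcp|wrist'
```

```text
tcp_pos: [554.5, -14.9, 81.1]
wrist_force: [-0.2, 0.4, -0.6]
tcp_pos: [556.3, -15.1, 70.1]
wrist_force: [-0.2, -0.3, 1.0]
tcp_pos: [556.4, -15.1, 69.9]
wrist_force: [-11.8, 1.1, 31.6]
```

```bash
python3 -m pendant '[[[0,0,-0.4],0,-1],[[0,0,-0.36],0,-1],[[0.49,-0.28,0],0,-1],[[0.49,-0.28,0],0,-1],[[0,0,0],0,-1],[[0,0,0.25],0,-1],[[0,0,0.1],0,-1],[[0,0,0.1],0,-1]]' | egrep 'tcp|wrist'
python3 -m pendant '[[[0,0,0.06],0,-1],[[0,0,0.06],0,-1],[[0,0,0.06],0,-1],[[0,0,0.06],0,-1],[[0,0,0.04],0,-1],[[0,0,0],0,-1],[[0,0,0],0,-1],[[0,0,0],0,-1]]' | egrep 'tcp|wrist'
python3 -m pendant '[[[0,0,-0.4],0,-1],[[0,0,-0.36],0,-1],[[-0.65,0,0],0,-1],[[0,0,0],0,-1],[[0,0,0.25],0,-1],[[0,0,0.1],0,-1],[[0,0,0.1],0,-1],[[0,0,0],0,-1]]' | egrep 'tcp|wrist'
python3 -m pendant '[[[0,0,0.06],0,-1],[[0,0,0.06],0,-1],[[0,0,0.06],0,-1],[[0,0,0.06],0,-1],[[0,0,0.04],0,-1],[[0,0,0],0,-1],[[0,0,0],0,-1],[[0,0,0],0,-1]]' | egrep 'tcp|wrist'
python3 -m pendant '[[[0,0,-0.5],0,-1],[[0,0,-0.8],0,-1],[[0,0,-0.8],0,-1],[[0.8,0,-0.4],0,-1],[[0.9,0,0],0,-1],[[0.9,0,0],0,-1],[[0.9,0,0],0,-1],[[0.9,0,0],0,-1]]' | egrep 'tcp|wrist'
python3 -m pendant '[[[0.9,0,0],0,-1],[[0.9,0,0],0,-1],[[0.5,0,0],0,-1],[[0,0,0],0,-1],[[0,0,0],0,-1],[[0,0,0],0,-1],[[0,0,0],0,-1],[[0,0,0],0,-1]]' | egrep 'tcp|wrist|time'
python3 - <<'E'
from h import *
b=cap('top')['frame'];e=cap('scene')['frame']
x=np.vstack([cv2.resize(b[165:285,240:440],(500,300),interpolation=2),cv2.resize(e[160:250,230:380],(500,300),interpolation=2)])
cv2.imwrite('pics/t9c.png',x[:,:,::-1])
E
```

```text
tcp_pos: [530.3, 21.3, 78.2]
wrist_force: [-0.1, 0.5, -0.2]
tcp_pos: [530.4, 21.5, 70.0]
wrist_force: [-6.8, -0.3, 21.6]
tcp_pos: [531.8, -3.6, 78.9]
wrist_force: [0.3, 0.5, 0.9]
tcp_pos: [532.7, -4.0, 70.0]
wrist_force: [-2.9, 0.9, 9.2]
tcp_pos: [515.3, 172.6, 169.5]
wrist_force: [0.9, 0.4, -0.6]
time: 39.42
tcp_pos: [507.0, 261.6, 169.3]
wrist_force: [0.4, 0.9, -0.7]
```

View pics/t9c.png

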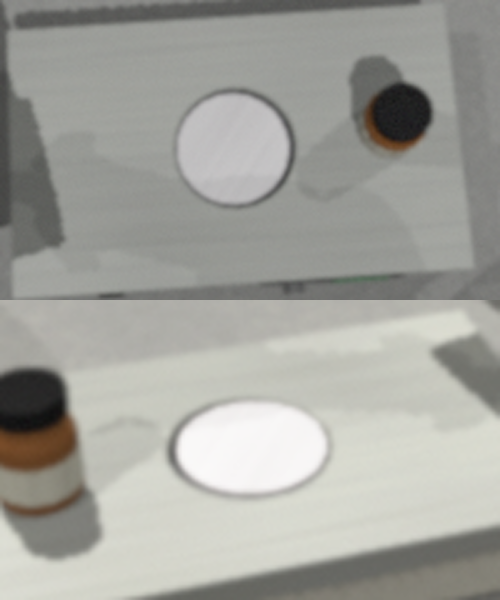

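The disc lies in the recess with a thin dark ring around it (top view about (235,148)). It is level, and every press bottomed out at z≈70. The amber jar is unmoved.

```bash
python3 -c "
from h import *
print(ctrl.sign_off())"
```

```text
the job is handed in; nothing more can be done
None
```

The job is handed in at about 39.5 s: all three stoppers are in the tub, the cover disc is pressed home flush with the deck (every press point bottomed out at z ≈ 70 mm), and neither jar was touched.

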